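# Fold the fly board flat over its ratchet

## Robot

A 6-joint arm with a two-finger parallel gripper is mounted at the origin on the work surface. World frame = base frame: x ahead of the robot, y to its left, z up, the work surface at z = 0. Lengths are in m, angles in rad, forces in N, time in s.
With the tool pointing down it reaches from about 0.325 to 0.925 m from the base axis. Payload 3.1 kg.
Tool frame: the origin (TCP) lies between the finger pads; the fingertips stand 11 mm ahead of it and the grasp point (between the pads) lies 8 mm behind it; z points along the fingers, y is the line along which they close (so a half turn about z gives the same grasp; the last joint's range is limited). The gripper opens to 85 mm and grips with 20 to 120 N. Pads are 22 mm wide; open, the fingers measure 114 mm over their backs; the gripper's body (76 mm by 85 mm) begins 54 mm behind the grasp point. The pads swing forward as they close: fully open they stand 13 mm farther back than shut.
Start: joints at [-1.393, 0.217, 1.613, -0, 1.311, -0.112], TCP at [0.179, -0.599, 0.242] pointing down, gripper open.
Joint ranges: [-2.75, 2.75], [-0.78, 2.1], [0.31, 2.55], [-1.13, 4.27], [0.13, 2.63], [-2.58, 2.58]. Speed limits (rad/s): [2.79, 2.79, 3.14, 3.14, 3.14, 3.14].

## Interface

Orientations are given as a rotation vector (axis times angle).
In Python, from workcell import bot, vision, order gives the robot as it stands (bot), with the cameras (vision) and the job (order).
- The arm moves only by the tool jog_arm, called after "Request:" as name(argument=value, ...), one argument or row to a line, values as JSON. Schema: {"type":"object","properties":{"plan":{"type":"object","properties":{"tx":{"type":"array","items":{"type":"number"},"minItems":1,"maxItems":8},"ty":{"type":"array","items":{"type":"number"},"minItems":1,"maxItems":8},"tz":{"type":"array","items":{"type":"number"},"minItems":1,"maxItems":8},"rx":{"type":"array","items":{"type":"number"},"minItems":1,"maxItems":8},"ry":{"type":"array","items":{"type":"number"},"minItems":1,"maxItems":8},"rz":{"type":"array","items":{"type":"number"},"minItems":1,"maxItems":8},"finger_gap":{"type":"array","items":{"type":"number"},"minItems":1,"maxItems":8}},"additionalProperties":false,"required":["tx","ty","tz","rx","ry","rz","finger_gap"]},"clamp_n":{"type":"number"},"only":{"type":"string"},"quiet":{"type":"boolean"},"lines":{"type":"string"}},"required":["plan"],"additionalProperties":false}. plan is an object with one list for each field, all of the same length, 1 to 8, a row being the entries at one place: tx, ty, tz (the shift in cm), rx, ry, rz (a rotation vector in units of 0.05 rad), finger_gap (the opening from 0.0 (shut) to 1.0 (fully open)); each row shifts and turns the commanded pose from where the row before left it, along the tool's axes as they then stand; what a row does not reach is not made up. A row lasts 1/12 s, in which the tool goes at most 0.0417 m and 0.125 rad, less where a joint would pass 70% of its speed; a pose out of reach is approached as far as the arm can. The fingers move at their own pace and stop on an object; clamp_n is the grip in N (left out, the last holds). Time passes only in rows, so rows that do not move let the fingers close. The tool returns the time, the measured TCP pose, the force, the opening and the grip force at its end. only (a regular expression) keeps the lines of the reply that match it, lines (a string "A,B") keeps lines A to B, and quiet returns only ok. Input that does not fit is refused with a message, and nothing moves.
- bot.read_state(): the state, without advancing time (a new reading comes with each control period).
- vision.read_camera(name): name is "side" or "top"; returns a dict with "color" (400x640x3 uint8, red, green, blue), "fov_y" (degrees; the focal length in pixels is half the picture's height over the tangent of half this angle, whatever the lens; pixels are square), "cx", "cy" (the principal point, pixels), "view" (4x4, takes a point from world to camera coordinates). Camera axes: x right, y up, looking along -z (the intrinsics and any distortion apply to the point x, -y, -z); pixel columns grow to the right and rows downward; lengths in m; the calibration is good to about 2 mm. A picture is of the moment at which its call begins. There is no depth.
- order.hand_in(): hands the job in; it is judged then, once.
The state is a dict: "time_s": time; "qpos": joint angles; "dq": joint speeds; "joint_torque": joint torques, N m; "tool_pos": TCP position; "tool_rot": TCP orientation; "wrist_force": force on the tool from outside, world axes, zero at the start; "moment": the same for the moment, N m; "opening": opening from 0.0 (shut) to 1.0 (fully open); "grip_force": force on a finger pad.
Only numpy, scipy, OpenCV 4.12 (cv2) and the standard library are available. Lean on these libraries where they do the work, as an engineer would, in place of code of your own. Each camera call takes 0.05 s, during which the arm holds its last target. There are 200 camera calls.

## Task

The fly board on the tying table is propped up on its ratchet easel. Fold it away: lift it by its grip bar up through its notches and past the top one until it is nearly upright, so that the pawl is thrown out, then lower it gently all the way down until it lies flat on its base, without letting it drop, and let go. Leave the glass bead jar standing where it is.

Things in the scene. Friction and masses are not known exactly. Their poses are not given: they have to be found in the camera images.
- fly_board (a joint): Board angle, rad: 0 flat on its base, grows as the free edge rises, stop 1.45. Wood panel 195x200x12 mm, green foam pad with fishing flies, 0.5 kg, damped hinge: 5 N at the bar lifts it. A toothed quadrant and weighted pawl hold it at notches, about 0.28, 0.51, 0.74; it starts in one. Past 1.25 (1.33 is sure) the pawl flips and stays out in 0.3 s; then the board sinks freely, and slams if let go.
- grip_bar (a point): Middle of the grip bar: round wood, 12 mm thick, parallel to the hinge, 250 mm from its axis, on two side arms 39 mm clear of the board's free edge; 118 mm of bar is free between the arms. It rolls in the fingers as the board swings. Axes: x along the board from hinge to bar, y along the bar, z out of the foam face. With the board flat it is 50 mm above the bare table.
- hinge_mid (a point): Middle of the hinge axis, 50 mm above the table, on the fixed wooden base. x: level, from the hinge to where the bar lies when flat; y along the hinge; z up. At board angle a the bar's middle is 250 mm x (cos a along x, sin a along z) from here. Quadrant, pawl and its post stand at -y, 105 to 145 mm from here, up to 205 mm above the table.
- bead_jar: Loose glass jar with a black lid, 48 mm in diameter, 75 mm tall, standing on the table beyond the grip bar; origin at the centre of its underside. A bystander that must stay standing in its place.

How it is judged:
By the outcome, as a careful person would: the job done as asked, in the order asked, and still so for the second after the job is handed in, with the robot touching nothing.
It also fails if it takes over 42 s, if anything falls off the work surface, if the arm or the gripper's body presses on something with over 40 N, if the wrist force passes 120 N, or if a joint passes its speed limit or range.

## Working session

There is one attempt and no reset: what is moved stays moved. The work goes in short steps, Python scripts to look and compute and a tool call to move; the robot and the scene stay as the last step left them, time stands still between calls to the robot, and variables do not carry over. Pictures are saved under pics/ and viewed, at most 10 in all, crops included, and the job is handed in when it is done.

```bash
ls; mkdir -p pics
```

Run:
```python
from workcell import bot, vision, order
import cv2,json
import numpy as np
np.set_printoptions(precision=4,suppress=True)
for n in("side","top"):
    c=vision.read_camera(n);cv2.imwrite(f"pics/{n}0.png",c["color"][:,:,::-1])
    print(n,c["fov_y"],c["cx"],c["cy"],[k for k in c]);print(np.array(c["view"]))
s=bot.read_state();print(s["time_s"],s["tool_pos"],s["tool_rot"],s["opening"])
```

```text
pics
workcell.py
side 55.74194334915368 311.9517953560817 199.93135121928336 ['color', 'fov_y', 'cx', 'cy', 'view']
[[-0.8476 -0.5304  0.015   0.5224]
 [ 0.3836 -0.5928  0.7081 -0.2793]
 [-0.3667  0.606   0.7059 -0.4771]
 [ 0.      0.      0.      1.    ]]
top 57.26838337146343 319.8095924266553 199.10239069508694 ['color', 'fov_y', 'cx', 'cy', 'view']
[[-0.0202 -0.9995 -0.0229  0.0412]
 [ 0.9856 -0.0237  0.1677 -0.6001]
 [-0.1681 -0.0192  0.9856 -0.6827]
 [ 0.      0.      0.      1.    ]]
0.1 [ 0.1785 -0.5982  0.2411] [-3.1065 -0.4533  0.0001] 1.0045995239415506
```

View pics/side0.png

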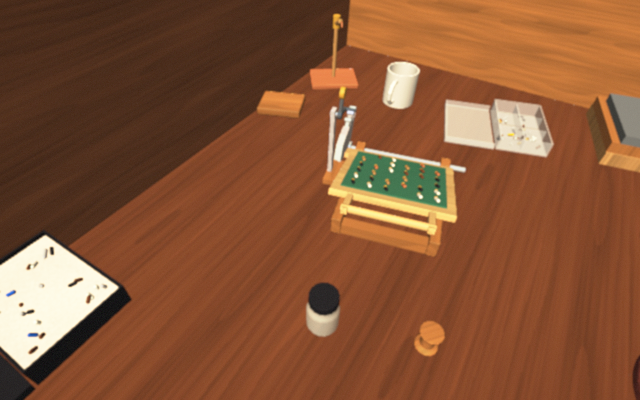

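View pics/top0.png

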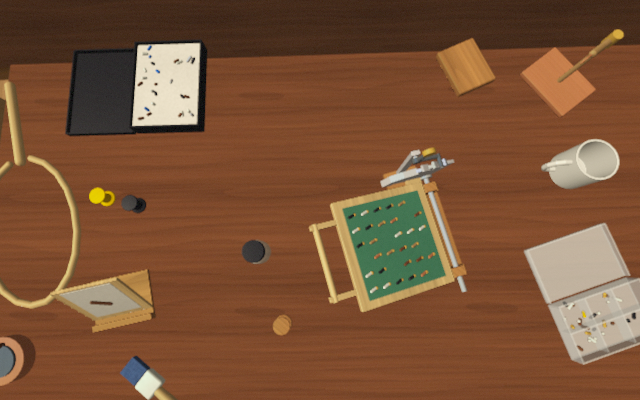

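Run:
```python
import cv2
a=cv2.imread("pics/side0.png")[80:260,310:480];b=cv2.imread("pics/top0.png")[140:315,300:475]
a=cv2.resize(a,None,fx=3.3,fy=3.3,interpolation=cv2.INTER_CUBIC);b=cv2.resize(b,None,fx=3.4,fy=3.4,interpolation=cv2.INTER_CUBIC)
cv2.imwrite("pics/sc.png",a);cv2.imwrite("pics/tc.png",b)
```

```text
(no output)
```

View pics/sc.png

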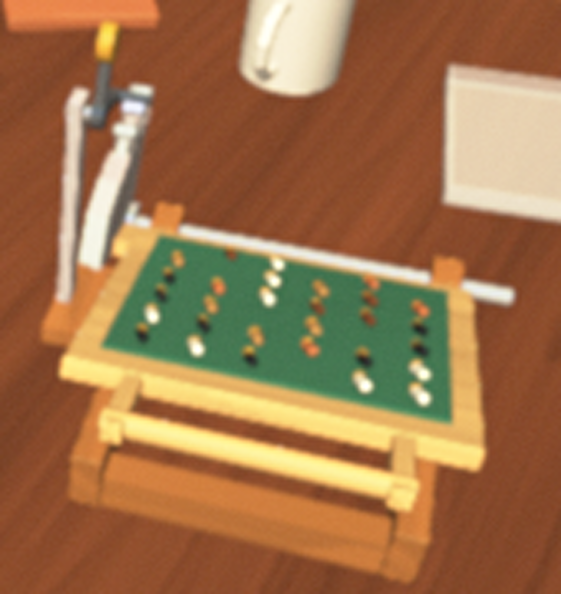

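View pics/tc.png

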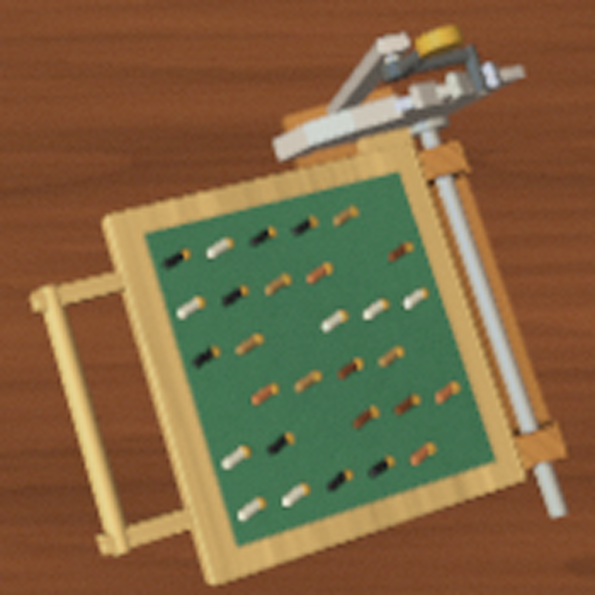

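Create h.py:
```python
import numpy as np
from workcell import bot, vision, order
from scipy.optimize import least_squares
np.set_printoptions(precision=4,suppress=True)
C={n:vision.read_camera(n) for n in("side","top")}
def proj(n,P):
    c=C[n];V=np.array(c["view"]);p=np.atleast_2d(P)@V[:3,:3].T+V[:3,3]
    f=200/np.tan(np.radians(c["fov_y"]/2))
    return np.c_[c["cx"]+f*p[:,0]/-p[:,2],c["cy"]-f*p[:,1]/-p[:,2]]
def tri(s,t):
    r=least_squares(lambda P:np.r_[proj("side",P)[0]-s,proj("top",P)[0]-t],[.5,0,.1]);return r.x,r.fun
```

Run:
```python
from h import *
S=lambda p:np.array(p)/3.3+[310,80]
T=lambda p:np.array(p)/3.4+[300,140]
N="foamHP foamHo foamFo foamFP barP baro".split()
s=S([(165,237),(448,292),(450,418),(105,345),(113,428),(403,492)])
t=T([(402,175),(495,462),(238,545),(148,233),(45,298),(113,547)])
X=[]
for n,a,b in zip(N,s,t):
    x,e=tri(a,b);X.append(x);print(n,x,e)
X=np.array(X);print("barlen",np.linalg.norm(X[4]-X[5]))
print("jarlid",*tri(np.array([323,291.]),np.array([254,251.])))
# model fit: hx,hy,yaw,a + bar half length, foam rect x0,x1,halfwidth,zoff
def model(q):
    hx,hy,yw,a,L,x0,x1,w,z=q
    ex=np.array([np.cos(yw),np.sin(yw),0]);ey=np.array([-ex[1],ex[0],0]);ez=np.array([0,0,1.])
    bx=np.cos(a)*ex+np.sin(a)*ez;bz=-np.sin(a)*ex+np.cos(a)*ez;h=np.array([hx,hy,.05])
    return np.array([h+x0*bx-w*ey+z*bz,h+x0*bx+w*ey+z*bz,h+x1*bx+w*ey+z*bz,h+x1*bx-w*ey+z*bz,h+.25*bx-L*ey,h+.25*bx+L*ey])
f=lambda q:np.r_[(proj("side",model(q))-s).ravel(),(proj("top",model(q))-t).ravel()]
r=least_squares(f,[.45,-.3,1.6,.4,.066,.03,.18,.08,.01])
print(r.x);print(r.fun.reshape(-1,2).T)
m=model(r.x);print("barmid",(m[4]+m[5])/2)
```

```text
foamHP [ 0.609  -0.1666  0.0615] [-0.3701 -0.0941  0.1254  0.3542]
foamHo [ 0.4461 -0.2063  0.0646] [-0.0376 -0.0076  0.0084  0.0376]
foamFo [ 0.4091 -0.0575  0.11  ] [ 0.104   0.0204 -0.0253 -0.1195]
foamFP [ 0.5718 -0.0167  0.1067] [-0.4958 -0.1289  0.1984  0.538 ]
barP [0.5372 0.0393 0.1158] [-0.3736 -0.0952  0.1549  0.4358]
baro [0.4109 0.0072 0.1189] [ 0.4737  0.0955 -0.1305 -0.5807]
barlen 0.130334064280797
jarlid [0.5019 0.1548 0.0774] [ 0.8192  0.2084 -0.3951 -1.1148]
[ 0.5338 -0.2095  1.8215  0.2757  0.0651  0.0275  0.1865  0.0838  0.0071]
[[-0.5375 -0.2225  0.2309  0.0194 -0.3265  0.2313 -0.3383  0.0962  0.3315
   0.2546 -0.0839 -0.2378]
 [-0.7909 -0.0429  0.871  -0.3541 -0.9613  0.5431  0.1584 -0.1743  0.0605
   0.9381  0.3719 -0.6807]]
barmid [0.4741 0.0235 0.118 ]
```

The board sits in the 0.28 notch, with the bar's middle at (0.474, 0.024, 0.118) and the jar at (0.502, 0.155). Residuals are under 1 px, and the bar height and jar height agree with the sizes given. I'll move above the bar with the fingers half open.

The manual's scale: shifts go in cm and turns go in units of 0.05 rad. Converting my numbers, -0.03 m is -3, 0.026 m is 2.6, 0.039 rad is 0.78.

Request:
jog_arm(
  plan={"tx":[2.6, 2.6, 2.6, 2.6, 2.6, 2.6, 2.6, 2.6], "ty":[-3, -3, -3, -3, -3, -3, -3, -3], "tz":[0, 0, 0, 0, 0, 0, 0, 0], "rx":[0, 0, 0, 0, 0, 0, 0, 0], "ry":[0, 0, 0, 0, 0, 0, 0, 0], "rz":[0.78, 0, 0, 0, 0, 0, 0, 0], "finger_gap":[0.45, 0.45, 0.45, 0.45, 0.45, 0.45, 0.45, 0.45]},
  clamp_n=40,
)

```text
time_s: 0.87
tool_pos: [0.3195, -0.3123, 0.2421]
tool_rot: [3.117, 0.392, 0.0]
wrist_force: [0.0, 0.5, -0.0]
opening: 0.45
grip_force: 0.0
```

Request:
jog_arm(
  plan={"tx":[2.6, 2.6, 2.6, 2.6, 2.6, 2.6, 2.6, 0], "ty":[-3, -3, -3, -3, -3, -3, -3, 0], "tz":[0, 0, 0, 0, 0, 0, 0, 0], "rx":[0, 0, 0, 0, 0, 0, 0, 0], "ry":[0, 0, 0, 0, 0, 0, 0, 0], "rz":[0, 0, 0, 0, 0, 0, 0, 0], "finger_gap":[0.45, 0.45, 0.45, 0.45, 0.45, 0.45, 0.45, 0.45]},
)

```text
time_s: 1.53
tool_pos: [0.4452, -0.0597, 0.2425]
tool_rot: [-3.112, -0.404, -0.004]
wrist_force: [-0.1, -0.4, -0.2]
opening: 0.452
grip_force: 0.0
```

Add to h.py:
```python
from scipy.spatial.transform import Rotation as R
H=np.array([.5338,-.2095,.05]);EX=np.array([np.cos(1.8215),np.sin(1.8215),0])
def bar(a): return H+.25*(np.cos(a)*EX+np.sin(a)*np.array([0,0,1]))
def go(p):  # bar-centre target -> tool-axes shift for grasp there
    s=bot.read_state();Rm=R.from_rotvec(s["tool_rot"]).as_matrix()
    print("shift",Rm.T@(np.array(p)-(s["tool_pos"]-.008*Rm[:,2])),"yaw_y",np.arctan2(Rm[1,1],Rm[0,1]),"z",Rm[:,2],"F",s["wrist_force"],"q",s["qpos"],"t",s["time_s"],s["opening"])
```

```bash
python3 -c "
from h import *
go(bar(.2757))"
```

```text
shift [ 0.0519 -0.0771  0.132 ] yaw_y -1.3156486242524337 z [-0.0006 -0.0003 -1.    ] F [-1.4796 -0.4234  0.2931] q [-0.3002 -0.1747  2.0125 -0.0005  1.3043  1.0156] t 1.6333 0.4485344182821983
```

In the tool's units: 0.03 m is 3, -0.026 m is -2.6.

Request:
jog_arm(
  plan={"tx":[1.7, 1.7, 1.7, 0, 0, 0, 0, 0], "ty":[-2.6, -2.6, -2.5, 0, 0, 0, 0, 0], "tz":[0, 0, 0, 3, 3, 2, 0, 0], "rx":[0, 0, 0, 0, 0, 0, 0, 0], "ry":[0, 0, 0, 0, 0, 0, 0, 0], "rz":[0, 0, 0, 0, 0, 0, 0, 0], "finger_gap":[0.45, 0.45, 0.45, 0.45, 0.45, 0.45, 0.45, 0.45]},
)

```text
time_s: 2.3
tool_pos: [0.4723, 0.0204, 0.1612]
tool_rot: [-3.117, -0.39, 0.006]
wrist_force: [0.1, -1.3, 0.8]
opening: 0.448
grip_force: 0.0
```

```bash
python3 -c "
from h import *
import cv2
go(bar(.2757))
a=[cv2.resize(C[n]['color'][60:300,250:490,::-1],None,fx=1.66,fy=1.66) for n in C]
cv2.imwrite('pics/p1.png',np.hstack(a))"
```

```text
shift [ 0.     -0.0032  0.0538] yaw_y -1.3218181112782532 z [ 0.0025 -0.0005 -1.    ] F [-0.6269  0.7827  0.5844] q [-0.1046 -0.0224  2.0297 -0.0002  1.1317  1.2173] t 2.4 0.4501215805709803
```

View pics/p1.png

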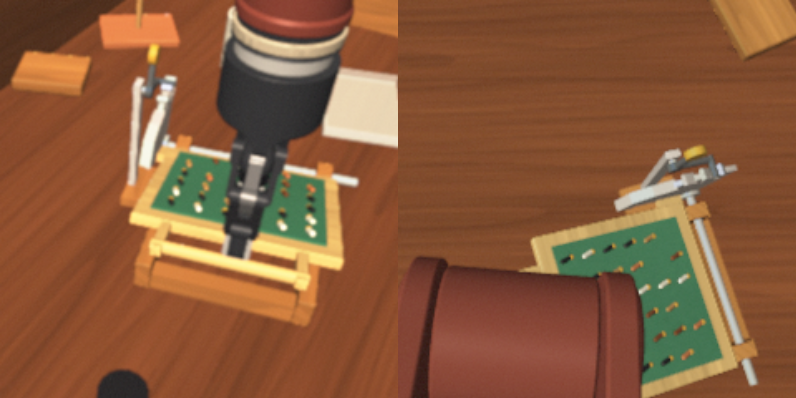

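The side view shows the fingers poised over the middle of the bar, tips at about crop (237, 245), and the jar clear in front. Next: descend and grip.

Request:
jog_arm(
  plan={"tx":[0, 0, 0, 0, 0, 0, 0, 0], "ty":[-0.3, 0, 0, 0, 0, 0, 0, 0], "tz":[2, 1.8, 1.5, 0, 0, 0, 0, 0], "rx":[0, 0, 0, 0, 0, 0, 0, 0], "ry":[0, 0, 0, 0, 0, 0, 0, 0], "rz":[0, 0, 0, 0, 0, 0, 0, 0], "finger_gap":[0.45, 0.45, 0.45, 0.45, 0.0, 0.0, 0.0, 0.0]},
  clamp_n=40,
)

```text
time_s: 3.07
tool_pos: [0.4753, 0.021, 0.1115]
tool_rot: [3.108, 0.395, 0.007]
wrist_force: [1.4, -10.5, -3.3]
opening: 0.125
grip_force: 38.9
```

Request:
jog_arm(
  plan={"tx":[0, 0, 0], "ty":[0, 0, 0], "tz":[0, 0, 0], "rx":[0, 0, 0], "ry":[0, 0, 0], "rz":[0, 0, 0], "finger_gap":[0, 0, 0]},
)

```text
time_s: 3.32
tool_pos: [0.4753, 0.021, 0.1115]
tool_rot: [3.109, 0.395, 0.007]
wrist_force: [1.6, -10.1, -3.1]
opening: 0.127
grip_force: 38.9
```

Run:
```python
from h import *
go(bar(.2757))
a0=.2757
for a in np.linspace(.28,1.36,19): print(round(a,2),(bar(a)-bar(.28)))
```

```text
shift [-0.0005 -0.0027  0.0014] yaw_y -1.3182707232686113 z [ 0.0055 -0.0075 -1.    ] F [  1.3999 -11.3458  -3.5721] q [-0.0992  0.0555  2.0639 -0.0082  1.0159  1.2234] t 3.4167 0.1206824777759604
0.28 [0. 0. 0.]
0.34 [ 0.0011 -0.0044  0.0143]
0.4 [ 0.0025 -0.0097  0.0283]
0.46 [ 0.004  -0.0157  0.0419]
0.52 [ 0.0058 -0.0226  0.0551]
0.58 [ 0.0077 -0.0302  0.0679]
0.64 [ 0.0099 -0.0385  0.0802]
0.7 [ 0.0122 -0.0475  0.092 ]
0.76 [ 0.0147 -0.0572  0.1031]
0.82 [ 0.0173 -0.0675  0.1137]
0.88 [ 0.0201 -0.0784  0.1236]
0.94 [ 0.023  -0.0899  0.1328]
1.0 [ 0.0261 -0.1019  0.1413]
1.06 [ 0.0293 -0.1144  0.149 ]
1.12 [ 0.0326 -0.1272  0.1559]
1.18 [ 0.036  -0.1405  0.1621]
1.24 [ 0.0395 -0.1541  0.1674]
1.3 [ 0.043  -0.168   0.1718]
1.36 [ 0.0466 -0.1821  0.1754]
```

In the tool's units: -0.007 m is -0.7, -0.0066 m is -0.66.

Request:
jog_arm(
  plan={"tx":[0, 0, 0, 0, 0, 0, 0, 0], "ty":[0.5, 0.25, 0.27, 0.27, 0.31, 0.31, 0.35, 0.35], "tz":[-0.7, -0.7, -0.7, -0.7, -0.7, -0.7, -0.66, -0.66], "rx":[0, 0, 0, 0, 0, 0, 0, 0], "ry":[0, 0, 0, 0, 0, 0, 0, 0], "rz":[0, 0, 0, 0, 0, 0, 0, 0], "finger_gap":[0, 0, 0, 0, 0, 0, 0, 0]},
)

```text
time_s: 4.08
tool_pos: [0.4807, -0.0006, 0.166]
tool_rot: [-3.117, -0.393, -0.006]
wrist_force: [6.0, 0.6, -4.4]
opening: 0.126
grip_force: 38.8
```

Run:
```python
from h import *
go(bar(.52))
```

```text
shift [-0.0004 -0.0018  0.0004] yaw_y -1.3204904500243149 z [ 0.0038 -0.     -1.    ] F [ 4.1039  0.8076 -2.3221] q [-0.1485 -0.0141  2.0158  0.0006  1.1362  1.1718] t 4.1833 0.11918664836967013
```

In the tool's units: -0.0128 m is -1.28, 0.0124 m is 1.24.

Request:
jog_arm(
  plan={"tx":[0, 0, 0, 0, 0, 0, 0, 0], "ty":[0.79, 0.85, 0.93, 1, 1.06, 1.12, 1.19, 1.24], "tz":[-1.28, -1.23, -1.18, -1.11, -1.06, -0.99, -0.92, -0.85], "rx":[0, 0, 0, 0, 0, 0, 0, 0], "ry":[0, 0, 0, 0, 0, 0, 0, 0], "rz":[0, 0, 0, 0, 0, 0, 0, 0], "finger_gap":[0, 0, 0, 0, 0, 0, 0, 0]},
)

```text
time_s: 4.85
tool_pos: [0.5005, -0.0763, 0.2533]
tool_rot: [-3.108, -0.393, -0.006]
wrist_force: [2.2, 9.9, 6.9]
opening: 0.124
grip_force: 39.0
```

Run:
```python
from h import *
go(bar(1.0))
```

```text
shift [-0.0009  0.      0.0025] yaw_y -1.320902496750939 z [ 0.0038  0.0052 -1.    ] F [-0.0321  8.4881  8.3735] q [-0.2971 -0.0499  1.8755  0.0063  1.3139  1.0222] t 4.95 0.12183039897495505
```

Request:
jog_arm(
  plan={"tx":[0, 0, 0, 0, 0, 0, 0, 0], "ty":[1.29, 1.33, 1.37, 1.4, 1.43, 1.46, 0, 0], "tz":[-0.87, -0.79, -0.62, -0.53, -0.45, -0.36, 0, 0], "rx":[0, 0, 0, 0, 0, 0, 0, 0], "ry":[0, 0, 0, 0, 0, 0, 0, 0], "rz":[0, 0, 0, 0, 0, 0, 0, 0], "finger_gap":[0, 0, 0, 0, 0, 0, 0, 0]},
)

```text
time_s: 5.62
tool_pos: [0.5223, -0.1597, 0.2908]
tool_rot: [-3.116, -0.392, -0.01]
wrist_force: [2.6, 3.4, 7.4]
opening: 0.123
grip_force: 40.8
```

Request:
jog_arm(
  plan={"tx":[0, 0, 0, 0], "ty":[0, 0, 0, 0], "tz":[0, 0, 0, 0], "rx":[0, 0, 0, 0], "ry":[0, 0, 0, 0], "rz":[0, 0, 0, 0], "finger_gap":[0, 0, 0, 0]},
)

```text
time_s: 5.95
tool_pos: [0.5221, -0.1589, 0.2906]
tool_rot: [-3.116, -0.394, -0.009]
wrist_force: [3.0, 4.0, 7.2]
opening: 0.124
grip_force: 40.8
```

Run:
```python
from h import *
import cv2
go(bar(1.36))
cv2.imwrite('pics/p2.png',cv2.resize(C['side']['color'][40:260,280:500,::-1],None,fx=2.5,fy=2.5))
```

```text
shift [-0.0012 -0.0003  0.0041] yaw_y -1.319316394282587 z [ 0.0059  0.0015 -1.    ] F [3.0261 3.0312 7.1712] q [-0.4261  0.0073  1.7519  0.0039  1.3776  0.8925] t 6.05 0.11802490020663696
```

View pics/p2.png

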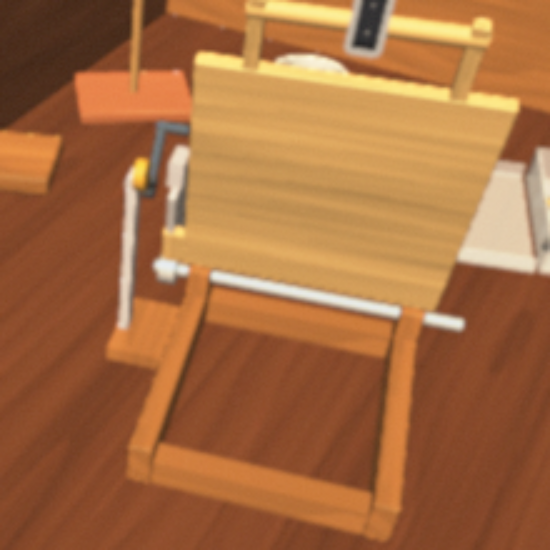

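The board is upright at about 1.36 and the pawl's yellow weight has swung over, at about crop (140, 175). I'll nudge a little further to be sure, then work out the lowering arc.

In the tool's units: 0.004 m is 0.4, 0.002 m is 0.2.

Request:
jog_arm(
  plan={"tx":[0, 0, 0, 0, 0, 0], "ty":[0.4, 0.2, 0, 0, 0, 0], "tz":[-0.05, -0.05, 0, 0, 0, 0], "rx":[0, 0, 0, 0, 0, 0], "ry":[0, 0, 0, 0, 0, 0], "rz":[0, 0, 0, 0, 0, 0], "finger_gap":[0, 0, 0, 0, 0, 0]},
)

```text
time_s: 6.55
tool_pos: [0.5235, -0.1645, 0.2918]
tool_rot: [-3.116, -0.394, -0.01]
wrist_force: [3.4, 4.5, 9.2]
opening: 0.123
grip_force: 40.9
```

Run:
```python
from h import *
go(bar(1.385))
a=1.385-np.arange(0,33)*.045; a=np.r_[a[a>0],0]
print(np.c_[a[1:],.25*np.diff(np.cos(a))*-1,-.25*np.diff(np.sin(a))])
```

```text
shift [-0.0012 -0.      0.0041] yaw_y -1.3193088207958437 z [ 0.0058  0.002  -1.    ] F [2.8001 3.359  8.4016] q [-0.4346  0.0134  1.7435  0.0044  1.3802  0.8839] t 6.65 0.1247156779222189
[[ 1.34   -0.011   0.0023]
 [ 1.295  -0.0109  0.0028]
 [ 1.25   -0.0108  0.0033]
 [ 1.205  -0.0106  0.0038]
 [ 1.16   -0.0104  0.0043]
 [ 1.115  -0.0102  0.0047]
 [ 1.07   -0.01    0.0052]
 [ 1.025  -0.0097  0.0056]
 [ 0.98   -0.0095  0.0061]
 [ 0.935  -0.0092  0.0065]
 [ 0.89   -0.0089  0.0069]
 [ 0.845  -0.0086  0.0073]
 [ 0.8    -0.0082  0.0077]
 [ 0.755  -0.0079  0.008 ]
 [ 0.71   -0.0075  0.0084]
 [ 0.665  -0.0071  0.0087]
 [ 0.62   -0.0067  0.009 ]
 [ 0.575  -0.0063  0.0093]
 [ 0.53   -0.0059  0.0096]
 [ 0.485  -0.0055  0.0098]
 [ 0.44   -0.005   0.0101]
 [ 0.395  -0.0046  0.0103]
 [ 0.35   -0.0041  0.0105]
 [ 0.305  -0.0036  0.0107]
 [ 0.26   -0.0031  0.0108]
 [ 0.215  -0.0026  0.0109]
 [ 0.17   -0.0022  0.011 ]
 [ 0.125  -0.0017  0.0111]
 [ 0.08   -0.0012  0.0112]
 [ 0.035  -0.0006  0.0112]
 [ 0.     -0.0002  0.0087]]
```

Request:
jog_arm(
  plan={"tx":[0, 0, 0, 0, 0, 0, 0, 0], "ty":[-1.1, -1.09, -1.08, -1.06, -1.04, -1.02, -1, -0.97], "tz":[0.2, 0.28, 0.33, 0.38, 0.43, 0.47, 0.52, 0.56], "rx":[0, 0, 0, 0, 0, 0, 0, 0], "ry":[0, 0, 0, 0, 0, 0, 0, 0], "rz":[0, 0, 0, 0, 0, 0, 0, 0], "finger_gap":[0, 0, 0, 0, 0, 0, 0, 0]},
)

```text
time_s: 7.32
tool_pos: [0.5024, -0.084, 0.2576]
tool_rot: [3.116, 0.393, 0.008]
wrist_force: [5.6, 1.8, 1.8]
opening: 0.121
grip_force: 41.6
```

```bash
python3 -c "
from h import *
go(bar(1.025))"
```

```text
shift [-0.0006  0.0017  0.0009] yaw_y -1.3182909246308387 z [ 0.0033  0.0039 -1.    ] F [5.0473 3.8875 4.2253] q [-0.3028 -0.0485  1.8709  0.0048  1.3172  1.0143] t 7.4167 0.11796941269643399
```

In the tool's units: -0.0095 m is -0.95, -0.0092 m is -0.92.

Request:
jog_arm(
  plan={"tx":[0, 0, 0, 0, 0, 0, 0, 0], "ty":[-0.95, -0.92, -0.89, -0.86, -0.82, -0.79, -0.75, -0.71], "tz":[0.61, 0.65, 0.69, 0.73, 0.77, 0.8, 0.84, 0.87], "rx":[0, 0, 0, 0, 0, 0, 0, 0], "ry":[0, 0, 0, 0, 0, 0, 0, 0], "rz":[0, 0, 0, 0, 0, 0, 0, 0], "finger_gap":[0, 0, 0, 0, 0, 0, 0, 0]},
)

```text
time_s: 8.08
tool_pos: [0.485, -0.0195, 0.1961]
tool_rot: [3.116, 0.393, 0.004]
wrist_force: [3.6, 4.1, 3.1]
opening: 0.122
grip_force: 42.1
```

```bash
python3 -c "
from h import *
go(bar(.665))"
```

```text
shift [ 0.0002  0.0006 -0.0015] yaw_y -1.318986965407807 z [ 0.0022  0.0015 -1.    ] F [ 7.2     1.5942 -2.0428] q [-0.1839 -0.0391  1.9827  0.0021  1.1962  1.1343] t 8.1833 0.11911015402209507
```

Request:
jog_arm(
  plan={"tx":[0, 0, 0, 0, 0, 0, 0, 0], "ty":[-0.67, -0.63, -0.59, -0.55, -0.5, -0.46, -0.38, -0.3], "tz":[0.9, 0.93, 0.96, 0.98, 1.01, 1.03, 1.05, 1.07], "rx":[0, 0, 0, 0, 0, 0, 0, 0], "ry":[0, 0, 0, 0, 0, 0, 0, 0], "rz":[0, 0, 0, 0, 0, 0, 0, 0], "finger_gap":[0, 0, 0, 0, 0, 0, 0, 0]},
)

```text
time_s: 8.85
tool_pos: [0.4744, 0.0202, 0.1163]
tool_rot: [3.117, 0.393, 0.003]
wrist_force: [4.9, 2.0, -0.1]
opening: 0.118
grip_force: 40.8
```

```bash
python3 -c "
from h import *
go(bar(.305))"
```

```text
shift [ 0.0007 -0.0009 -0.0019] yaw_y -1.3199867787182211 z [ 0.0015  0.0007 -1.    ] F [ 6.3122  2.1059 -1.94  ] q [-0.1055  0.0494  2.0621  0.001   1.0287  1.214 ] t 8.95 0.11749122704830657
```

Request:
jog_arm(
  plan={"tx":[0, 0, 0, 0, 0, 0, 0, 0], "ty":[-0.25, -0.22, -0.18, -0.14, -0.08, -0.05, -0.03, 0], "tz":[1.08, 1.09, 1.1, 1.05, 0.9, 0.7, 0.5, 0], "rx":[0, 0, 0, 0, 0, 0, 0, 0], "ry":[0, 0, 0, 0, 0, 0, 0, 0], "rz":[0, 0, 0, 0, 0, 0, 0, 0], "finger_gap":[0, 0, 0, 0, 0, 0, 0, 0]},
)

```text
time_s: 9.62
tool_pos: [0.4717, 0.0298, 0.0513]
tool_rot: [-3.116, -0.392, -0.002]
wrist_force: [5.9, 5.0, -0.3]
opening: 0.121
grip_force: 42.0
```

```bash
python3 -c "
from h import *
go(bar(0))"
```

```text
shift [ 0.0008 -0.0028  0.0098] yaw_y -1.320460660051937 z [ 0.0007  0.0015 -1.    ] F [ 5.4562  4.8956 -1.6616] q [-0.0866  0.1583  2.0912  0.0019  0.8915  1.2327] t 9.7167 0.12375025762718696
```

Request:
jog_arm(
  plan={"tx":[0, 0, 0, 0, 0, 0, 0], "ty":[-0.1, 0, 0, 0, 0, 0, 0], "tz":[0.2, 0.2, 0.2, 0.15, 0.1, 0, 0], "rx":[0, 0, 0, 0, 0, 0, 0], "ry":[0, 0, 0, 0, 0, 0, 0], "rz":[0, 0, 0, 0, 0, 0, 0], "finger_gap":[0, 0, 0, 0, 0, 0, 0]},
)

```text
time_s: 10.3
tool_pos: [0.4717, 0.0299, 0.0447]
tool_rot: [3.117, 0.394, 0.001]
wrist_force: [2.9, 2.6, 7.4]
opening: 0.123
grip_force: 42.5
```

```bash
python3 -c "
from h import *
go(bar(0))"
```

```text
shift [ 0.0008 -0.0027  0.0027] yaw_y -1.319552338982391 z [ 0.0005 -0.0002 -1.    ] F [1.5214 2.7675 7.5171] q [-0.0852  0.1724  2.0927 -0.0002  0.876   1.2345] t 10.4 0.1218461468023382
```

In the tool's units: 0.0015 m is 0.15, 0.001 m is 0.1.

Request:
jog_arm(
  plan={"tx":[0, 0, 0, 0], "ty":[0, 0, 0, 0], "tz":[0.15, 0.1, 0, 0], "rx":[0, 0, 0, 0], "ry":[0, 0, 0, 0], "rz":[0, 0, 0, 0], "finger_gap":[0, 0, 0, 0]},
)

```text
time_s: 10.73
tool_pos: [0.4718, 0.0299, 0.0443]
tool_rot: [3.117, 0.394, -0.002]
wrist_force: [-4.3, 2.0, 23.5]
opening: 0.121
grip_force: 44.1
```

```bash
python3 -c "
from h import *
import cv2
go(bar(0))
cv2.imwrite('pics/p3.png',cv2.resize(C['side']['color'][80:350,280:490,::-1],None,fx=2.2,fy=2.2))"
```

```text
shift [ 0.0007 -0.0027  0.0023] yaw_y -1.3192613864931035 z [-0.0011 -0.0003 -1.    ] F [-4.8763  2.1951 23.1561] q [-0.0851  0.1741  2.0914 -0.0005  0.8772  1.2345] t 10.8333 0.12167571510097781
```

View pics/p3.png

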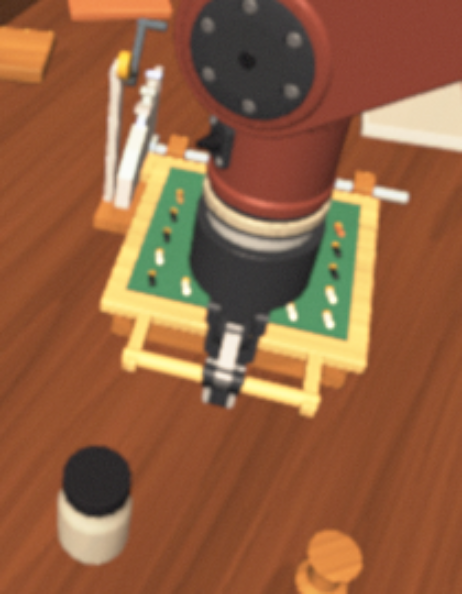

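The board is flat on its base: stiff contact, 23 N. The pawl is out and the jar is standing. I'll ease off, open partway and retreat.

Request:
jog_arm(
  plan={"tx":[0, 0, 0, 0, 0, 0, 0, 0], "ty":[0, 0, 0, 0, 0, 0, 0, 0], "tz":[-0.2, 0, 0, 0, 0, 0, 0, 0], "rx":[0, 0, 0, 0, 0, 0, 0, 0], "ry":[0, 0, 0, 0, 0, 0, 0, 0], "rz":[0, 0, 0, 0, 0, 0, 0, 0], "finger_gap":[0, 0, 0.2, 0.3, 0.4, 0.4, 0.4, 0.4]},
)

```text
time_s: 11.5
tool_pos: [0.4708, 0.0295, 0.0434]
tool_rot: [-3.117, -0.393, 0.003]
wrist_force: [-0.5, -0.8, -0.8]
opening: 0.399
grip_force: 0.0
```

Request:
jog_arm(
  plan={"tx":[0, 0, 0, 0, 0, 0, 0, 0], "ty":[0, 0, 0, 0, 0, 0, 0, 0], "tz":[-1, -2, -3, -4, -4, -3, -1, 0], "rx":[0, 0, 0, 0, 0, 0, 0, 0], "ry":[0, 0, 0, 0, 0, 0, 0, 0], "rz":[0, 0, 0, 0, 0, 0, 0, 0], "finger_gap":[0.4, 0.4, 0.4, 0.4, 0.4, 0.4, 0.4, 0.4]},
)

```text
time_s: 12.17
tool_pos: [0.4743, 0.0293, 0.2289]
tool_rot: [3.115, 0.393, 0.014]
wrist_force: [-0.0, -0.3, -1.1]
opening: 0.398
grip_force: 0.0
```

```bash
python3 -c "
from h import *
import cv2
a=[cv2.resize(C[n]['color'][80:350,230:490,::-1],None,fx=1.5,fy=1.5) for n in C]
cv2.imwrite('pics/p4.png',np.hstack(a))"
```

```text
(no output)
```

View pics/p4.png

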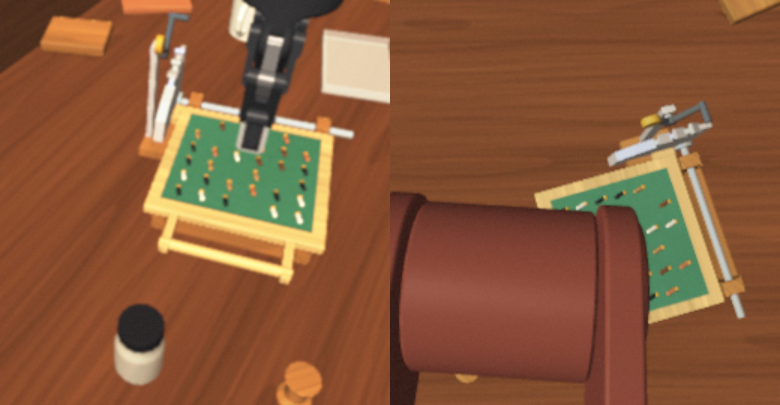

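The board lies flat, the pawl is out, the jar is standing in its place, and the gripper is clear. Handing in.

```bash
python3 -c "
from workcell import bot, vision, order
print(order.hand_in())"
```

```text
the job is handed in; nothing more can be done
None
```

The fly board was lifted to about 1.385 rad, which threw the pawl out, then lowered under grip until flat on its base and released; the jar was not touched, and the job was handed in at about 12 s (no verdict was shown).

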